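Sort two shredder discs by their keyways

ROBOT

A 6-joint arm with a two-finger parallel gripper is mounted at the origin on a cart in front of the work surface, level with it; the furniture and walls round the work are solid. World frame = base frame: x ahead of the robot, y to its left, z up, the work surface at z = 0. Lengths are in m, angles in rad, forces in N, time in s.
With the tool pointing down it reaches from about 0.35 to 0.975 m from the base axis. Payload 7.1 kg.
Tool frame: the origin (TCP) lies on the centre line of the jaws, within the pads' length; the fingertips stand 25 mm ahead of it and the grasp point (between the pads) lies 6 mm ahead of it; x points along the fingers, z is the direction in which the jaws open and shut, and the axes are right-handed (so a half turn about x gives the same grasp; the last joint's range is limited). The gripper opens to 88 mm and grips with 3 to 60 N. Pads are 20 mm wide; open, the fingers measure 115 mm over their backs; the gripper's body (75 mm by 178 mm) begins 61 mm behind the grasp point.
Start: joints at [-1.21, 0.423, 1.63, -0, 1.089, -0.019], TCP at [0.232, -0.58, 0.248] pointing down, gripper open.
Joint ranges: [-3, 3], [-0.9, 2.11], [0.09, 2.58], [-1.31, 4.45], [0.11, 2.69], [-2.54, 2.54]. Speed limits (rad/s): [2.39, 2.39, 3.01, 3.14, 3.14, 3.14].

INTERFACE

Orientations are given as a unit quaternion [x, y, z, w].
In Python, from rig import * gives the robot as it stands.
- The arm moves only by the shell command python3 -m inch 'ROWS' [FORCE]. ROWS is JSON, a list of rows, each an object with "rot": the turn, a rotation vector about the tool's x, y, z in rad, a list of three; "translation": the shift along the tool's x, y, z in m, a list of three; "fingers": the finger opening in m, from 0 to 0.0878. In form: [{"rot": [wx, wy, wz], "translation": [dx, dy, dz], "fingers": fingers}, ...]. A call has 1 to 8 rows; each row shifts and turns the pose as measured when the row begins, along the tool's axes as they then stand; what a row does not reach is not made up. A row lasts 1/10 s, in which the tool goes at most 50 mm and 8.59 degrees, less where a joint would pass 70% of its speed; a pose out of reach is approached as far as the arm can. A call with a gripper value outside its range is refused whole. The fingers move at their own pace and stop on an object; FORCE is the grip in N (left out, the last holds). Time passes only in rows, so rows that do not move let the fingers close. It gives the time, the measured TCP pose, the force and the opening at its end, in the units of the state.
- observe(): the state, without advancing time (a new reading comes with each control period).
- snapshot(name): name is "scene" or "side" or "wrist"; returns a dict with "img" (420x560x3 uint8, blue, green, red), "fx", "fy", "cx", "cy" (pixels), "k1" (the pictures are not rectified: a ray, as slopes to the right and down, at radius r is drawn at 1 + k1 r^2 times it, then the intrinsics apply), "view" (4x4, takes a point from world to camera coordinates). Camera axes: x right, y down, z forward; pixel columns grow to the right and rows downward; lengths in m; the calibration is good to about 2 mm. A picture is of the moment at which its call begins. There is no depth.
- sign_off(): hands the job in, once; it reports no verdict.
Trained networks look in a picture, given as the dict that the camera call returned (one of the last four; its "shot" number tells which), for a name from the list of things; names that differ only in an ending like _2 or _b are one class to them, and where a whole thing is asked for, a point or a joint stands for the part that bears it (a point fixed in the world has none). Each returns a list of dicts, best first, with "score" (0 to 1); they miss things now and then, are a little off and sometimes report something else, mostly with a low value. They report only what shows in the picture. A call takes as long as a camera call. They do not tell look-alikes from the thing itself.
- cut_out(picture, name): "pixels" (420x560 bool, what is visible of it) and "location" ([column, row] in pixels, amid what is visible of it).
The state is a dict: "time": time; "joint_pos": joint angles; "joint_velocities": joint speeds; "effort": joint torques, N m; "ee_pos": TCP position; "eef_rot": TCP orientation; "contact_force": force on the tool from outside, world axes, zero at the start; "torque": the same for the moment, N m; "width": opening from 0.0 (shut) to 1.0 (fully open).
Only numpy, scipy, OpenCV 4.12 (cv2) and the standard library are available. Lean on these libraries where they do the work, as an engineer would, in place of code of your own. Each camera call takes 0.05 s, during which the arm holds its last target. There are 200 camera calls.

TASK

Of the two dark shredding discs, find the one whose keyways match the keys on the brass shaft of the white shredder drive, and seat it on that shaft, flat and fully home. Put the disc that does not fit flat inside the green tray.

Things in the scene. Friction and masses are not known exactly. Their poses are not given: they have to be found in the camera images.
- disc_vee_grip (a point): Dark disc, 120 mm wide, 12 thick, 0.18 kg; bore of 17 mm radius, two 26 mm wide keyways out to 46 mm, in a V at 45 degrees either side of +x: fits the shaft when its +x points as the shaft's. Point: centre of its orange bridge bar (14 wide, 14 high, 114 long along y, clear 38 mm below; grip the bar's middle, fingers closing along x), over the disc's centre, 57 mm above its underside. z up.
- disc_line_grip (a point): The other dark disc: same size, orange bar, point and axes as disc_vee_grip (bar centre, 57 mm above the disc's underside, bar along y, z up), but its two keyways lie in one straight line, along +x and -x, square to the bar. It cannot seat on the shaft; it belongs in the tray.
- shaft_seat (a point): On the axis of the brass shaft, level with the steel seat where a disc's underside comes to rest; round white drive, 150 mm wide, fixed; seat 46 mm above table. Shaft 30 mm high, 22 thick, tapering to 10. Two keys at 45 degrees either side of +x, 36 mm long from the axis, 22 high, 16 wide, 5 at the ridge: forgives about 8 mm and 10 degrees in lowering. Black knob at -x. z up.
- tray_in (a point): Centre of the inner floor, 4 mm above the table, of a square green tray, fixed: 164 x 164 mm outside, 156 x 156 inside, walls 22 mm high. z up, x and y along its sides. The disc may lie in it at any yaw.
Not all that is in view belongs to the job. What is shaped like the part that bears disc_vee_grip but pink is not meant.

How it is judged:
At the end, for the whole second after the job is handed in: The V-keyed disc is seated on the shaft (within 12 mm of its axis) and the in-line-keyed disc lies on the floor of the green tray (within 28 mm of its centre); each at most 6 mm above its resting height, within 10 degrees of level, upright way up and at rest (horizontal distance between disc_vee_grip and shaft_seat below 0.012 m and z of disc_vee_grip in the frame of shaft_seat between 0.05 and 0.063 m and angle between each of disc_vee_grip, disc_line_grip's own z axis and vertical below 0.175 rad and linear speed of each of disc_vee, disc_line below 0.02 m/s and horizontal distance between disc_line_grip and tray_in below 0.028 m and z of disc_line_grip in the frame of tray_in between 0.05 and 0.063 m); the robot touches nothing.
It also fails if it takes over 53 s, if anything falls off the work surface, if the arm or the gripper's body presses on something with over 40 N, if the wrist force passes 120 N, or if a joint passes its speed limit or range.

## Working session

There is one attempt and no reset: what is moved stays moved. The work goes in short steps, Python scripts to look and compute and a shell command to move; the robot and the scene stay as the last step left them, time stands still between calls to the robot, and variables do not carry over. Pictures are saved under pics/ and viewed, about 8 in all and at most 12, crops included, and the job is handed in when it is done.

```bash
mkdir -p pics
cat > h.py <<'E'
from rig import *
import numpy as np, cv2
from scipy.spatial.transform import Rotation as R
def K(p): return np.array([[p["fx"],0,p["cx"]],[0,p["fy"],p["cy"]],[0,0,1.]])
def D(p): return np.array([p["k1"],0,0,0.])
def ray(p,uv,z):
    n=cv2.undistortPoints(np.array([[uv]],float),K(p),D(p))[0,0]
    V=np.array(p["view"]); Rc=V[:3,:3]; c=-Rc.T@V[:3,3]; d=Rc.T@np.array([n[0],n[1],1])
    return c+d*(z-c[2])/d[2]
def proj(p,X):
    V=np.array(p["view"]); r=cv2.projectPoints(np.array(X,float).reshape(-1,1,3),cv2.Rodrigues(V[:3,:3])[0],V[:3,3],K(p),D(p))[0]
    return r[:,0]
E
python3 - <<'E'
from h import *
a=[]
for n in ["scene","side"]:
    p=snapshot(n); a.append(p["img"]); cv2.imwrite(f"pics/{n}0.png",p["img"])
    for k,z in [("disc_vee_grip",.03),("disc_line_grip",.03)]:
        for d in cut_out(p,k)[:4]: print(n,k,round(d["score"],2),np.round(d["location"]),d["pixels"].sum(),ray(p,d["location"],z).round(3))
    V=np.array(p["view"]);print(-V[:3,:3].T@V[:3,3])
o=observe();print(o); print(R.from_quat(o["eef_rot"]).as_matrix().round(3))
E
```

```text
scene disc_vee_grip 0.76 [189. 246.] 677 [0.76  0.206 0.03 ]
scene disc_vee_grip 0.67 [318. 257.] 1532 [0.471 0.092 0.03 ]
scene disc_line_grip 0.56 [361. 223.] 1256 [ 0.426 -0.073  0.03 ]
[0.1735627  0.76953996 0.73897606]
side disc_vee_grip 0.74 [220. 261.] 911 [0.811 0.205 0.03 ]
side disc_vee_grip 0.67 [330. 237.] 796 [0.489 0.092 0.03 ]
side disc_line_grip 0.81 [339. 213.] 571 [ 0.441 -0.043  0.03 ]
[0.68099757 1.16270092 0.8041875 ]
{'time': 0.3, 'joint_pos': array([-1.21003395e+00,  4.23383580e-01,  1.63013201e+00,  1.43053519e-05,
        1.08858812e+00, -1.90174528e-02]), 'joint_velocities': array([ 0.000171  , -0.00052444, -0.00161649,  0.00096976, -0.00036444,
        0.00019036]), 'effort': array([ 2.63566722e-05, -5.44065428e+01, -2.73541993e+01,  6.42866199e-02,
        2.02993071e-02, -1.02339388e-04]), 'ee_pos': array([ 0.23165632, -0.5803051 ,  0.24740658]), 'eef_rot': array([ 0.39674688,  0.58553161, -0.39653121,  0.58524153]), 'contact_force': array([-0.13200128,  0.12823955, -0.92579755]), 'torque': array([-0.04729682,  0.00993909, -0.00277104]), 'width': 1.0054776759901338}
[[-0.     0.929  0.371]
 [ 0.     0.371 -0.929]
 [-1.     0.    -0.001]]
```

View pics/scene0.png

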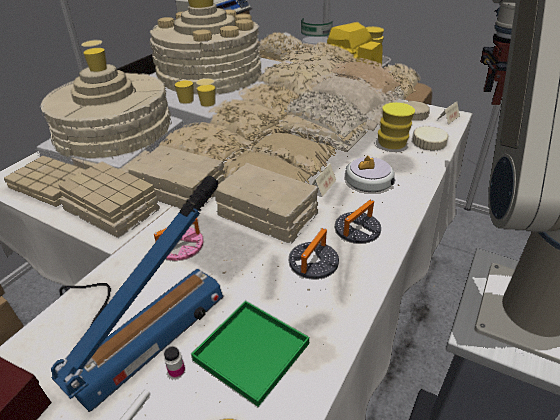

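View pics/side0.png

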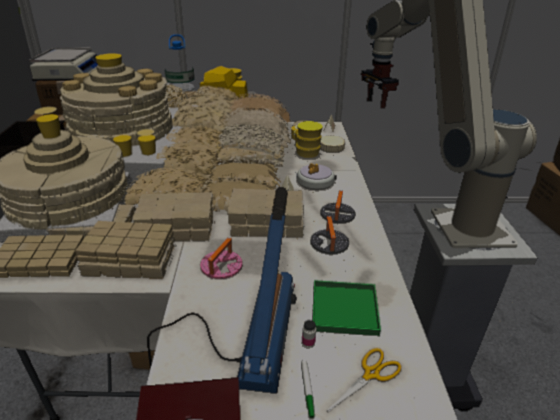

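The scene view shows two dark discs at about (314,259) and (358,226), and a pink decoy at (182,242). The drive is at (370,174) and the tray at (250,352). Next I'll take a close crop and triangulate.

Run:
```python
from h import *
a=[]
S=cv2.imread("pics/scene0.png");T=cv2.imread("pics/side0.png")
c1=cv2.resize(S[140:285,275:410],None,fx=4,fy=4,interpolation=cv2.INTER_CUBIC)
c2=cv2.resize(T[155:260,290:365],None,fx=4,fy=4,interpolation=cv2.INTER_CUBIC)
h=max(len(c1),len(c2)); c=np.zeros((h,c1.shape[1]+c2.shape[1],3),np.uint8); c[:len(c1),:c1.shape[1]]=c1;c[:len(c2),c1.shape[1]:]=c2
c=cv2.resize(c,None,fx=.95,fy=.95);print(c.shape); cv2.imwrite("pics/crop1.png",c)
for n,im in [("scene",S),("side",T)]:
    p=snapshot(n)
    hsv=cv2.cvtColor(im,cv2.COLOR_BGR2HSV)
    for nm,lo,hi in [("orange",(5,190,130),(14,255,255)),("green",(50,120,40),(75,255,255))]:
        m=cv2.inRange(hsv,lo,hi); k,l,s,ce=cv2.connectedComponentsWithStats(m)
        for i in range(1,k):
            if s[i,4]>60:
                z=.057 if nm=="orange" else .01
                print(n,nm,s[i],ce[i].round(1),ray(p,ce[i],z).round(3))
    for k in ["shaft_seat","tray_in","disc_line_grip","disc_vee_grip"]:
        for d in cut_out(p,k)[:4]:
            z={"s":.046,"t":.004}.get(k[0],.012)
            print(n,k,round(d["score"],2),np.round(d["location"]),ray(p,d["location"],z).round(3))
```

```text
(551, 798, 3)
scene orange [345 200  29  22  89] [359.1 210.2] [ 0.44  -0.088  0.057]
scene orange [301 228  26  30 132] [313.5 243.1] [0.488 0.08  0.057]
scene green [ 192  301  117  106 6491] [250.5 351.6] [0.479 0.372 0.01 ]
scene shaft_seat 0.57 [371. 173.] [ 0.48  -0.286  0.046]
scene tray_in 0.68 [250. 350.] [0.484 0.366 0.004]
scene disc_line_grip 0.72 [359. 222.] [ 0.441 -0.098  0.012]
scene disc_vee_grip 0.83 [191. 244.] [0.777 0.181 0.012]
scene disc_vee_grip 0.58 [316. 260.] [0.478 0.085 0.012]
side orange [328 217   7  19  62] [330.6 226.2] [0.486 0.071 0.057]
side orange [211 239  19  21  78] [219.6 248.5] [0.814 0.181 0.057]
side green [ 313  281   67   52 2757] [344.9 308.5] [0.483 0.373 0.01 ]
side green [306 395   8  21 111] [309.8 404.8] [0.595 0.642 0.01 ]
side shaft_seat 0.58 [314. 175.] [ 0.503 -0.287  0.046]
side tray_in 0.93 [348. 308.] [0.473 0.366 0.004]
side disc_line_grip 0.72 [340. 214.] [ 0.435 -0.064  0.012]
side disc_vee_grip 0.94 [331. 239.] [0.482 0.075 0.012]
```

View pics/crop1.png

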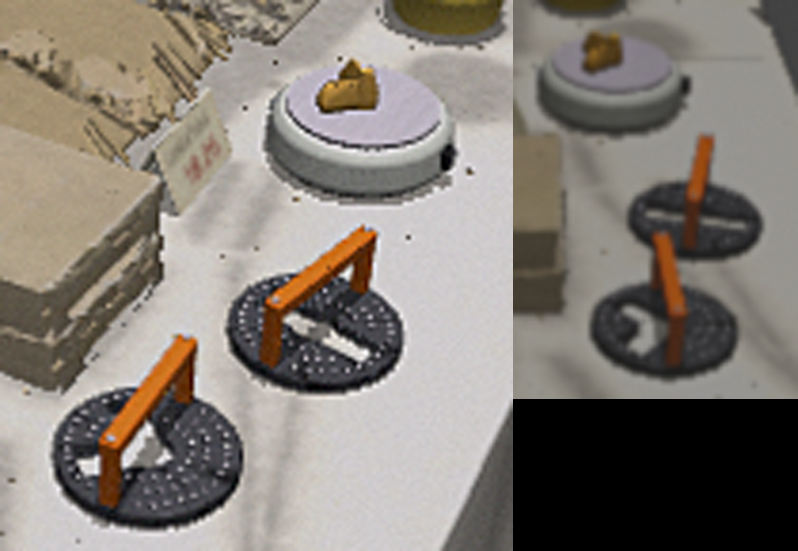

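In the crop, the near disc (crop 145,450; about world 0.486, 0.075) has V keyways opening towards world +x. The farther disc (315,330; about world 0.44, -0.08) has in-line keyways. The drive's knob (446,157) faces the robot, so the shaft's +x is roughly world +x. I'll go above the shaft and discs with the wrist camera.

```bash
cat > plan.py <<'E'
from h import *
import sys
# plan.py x y z yaw_deg(tool z axis) n : prints per-row shifts/turns
x,y,z,yaw=map(float,sys.argv[1:5])
o=observe();P=o["ee_pos"];Rm=R.from_quat(o["eef_rot"])
zt=np.array([np.cos(np.radians(yaw)),np.sin(np.radians(yaw)),0]);xt=np.array([0,0,-1.]);T=R.from_matrix(np.c_[xt,np.cross(zt,xt),zt])
d=np.array([x,y,z])-P; rv=(Rm.inv()*T).as_rotvec()
n=int(sys.argv[5]) if len(sys.argv)>5 else max(1,int(np.ceil(max(np.linalg.norm(d)/.05,np.linalg.norm(rv)/.149))))
print("pos",P.round(4),"d",d.round(4),"rot total",rv.round(3),"n",n)
for i in range(n):
    Ri=Rm*R.from_rotvec(rv*i/n)
    print((rv/n).round(3).tolist(),Ri.inv().apply(d/n).round(4).tolist())
E
python3 plan.py 0.44 -0.25 0.30 0
```

```text
pos [ 0.2317 -0.5805  0.2477] d [0.2083 0.3305 0.0523] rot total [-1.191  0.     0.   ] n 8
[-0.149, 0.0, 0.0] [-0.0065, 0.0395, -0.0287]
[-0.149, 0.0, 0.0] [-0.0065, 0.0433, -0.0225]
[-0.149, 0.0, 0.0] [-0.0065, 0.0462, -0.0159]
[-0.149, 0.0, 0.0] [-0.0065, 0.048, -0.0088]
[-0.149, 0.0, 0.0] [-0.0065, 0.0488, -0.0016]
[-0.149, 0.0, 0.0] [-0.0065, 0.0485, 0.0056]
[-0.149, 0.0, 0.0] [-0.0065, 0.0471, 0.0128]
[-0.149, 0.0, 0.0] [-0.0065, 0.0447, 0.0196]
```

```bash
python3 -m inch '[{"rot":[-0.149,0,0],"translation":[-0.0065,0.0395,-0.0287],"fingers":0.0878},{"rot":[-0.149,0,0],"translation":[-0.0065,0.0433,-0.0225],"fingers":0.0878},{"rot":[-0.149,0,0],"translation":[-0.0065,0.0462,-0.0159],"fingers":0.0878},{"rot":[-0.149,0,0],"translation":[-0.0065,0.048,-0.0088],"fingers":0.0878},{"rot":[-0.149,0,0],"translation":[-0.0065,0.0488,-0.0016],"fingers":0.0878},{"rot":[-0.149,0,0],"translation":[-0.0065,0.0485,0.0056],"fingers":0.0878},{"rot":[-0.149,0,0],"translation":[-0.0065,0.047,0.0128],"fingers":0.0878},{"rot":[-0.149,0,0],"translation":[-0.0065,0.0447,0.0196],"fingers":0.0878}]'
python3 - <<'E'
from h import *
p=snapshot("wrist");cv2.imwrite("pics/w1.png",p["img"]);np.save("w1",{k:p[k] for k in p},allow_pickle=True)
o=observe();print(o["ee_pos"],R.from_quat(o["eef_rot"]).as_matrix().round(2),o["joint_pos"].round(2))
V=np.array(p["view"]);print(V,-V[:3,:3].T@V[:3,3])
for X in [(.48,-.287,.046),(.44,-.08,.012),(.486,.075,.012)]: print(proj(p,X))
E
```

```text
time: 1.6
ee_pos: [0.4385, -0.2456, 0.3003]
eef_rot: [-0.005, 0.706, 0.003, 0.708]
contact_force: [0.1, 0.0, 0.4]
width: 1.002
[ 0.44178782 -0.24073785  0.30130564] [[ 0.   -0.02  1.  ]
 [-0.    1.    0.02]
 [-1.   -0.    0.  ]] [-0.52  0.18  1.84  0.    1.12 -0.55]
[[ 0.99993881  0.01029703  0.00404396 -0.43725913]
 [ 0.0089415  -0.9675207   0.25263362 -0.28597119]
 [ 0.00651399 -0.252582   -0.96755357  0.37475287]
 [ 0.          0.          0.          1.        ]] [ 0.43734825 -0.17752474  0.43660767]
[[309.47509701 214.39024358]]
[[281.37383694  53.86101595]]
[[320.53553913 -79.45254168]]
```

View pics/w1.png

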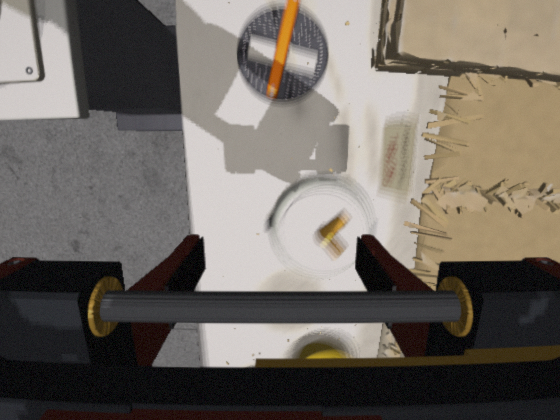

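The wrist view shows the line disc at (282,53) and the drive at about (325,230), with its keys opening right (world +x). The picture is motion-blurred, so I'll take a still one.

Run:
```python
from h import *
p=snapshot("wrist");im=p["img"];cv2.imwrite("pics/w2.png",im)
for k,z in [("shaft_seat",.046),("disc_line_grip",.012)]:
    for d in cut_out(p,k)[:3]: 
        m=d["pixels"];e=cv2.fitEllipse(max(cv2.findContours(m.astype(np.uint8),0,1)[0],key=len))
        print(k,d["score"],d["location"],m.sum(),np.round(e[0]+e[1],1),ray(p,e[0],z).round(4))
# bars
hsv=cv2.cvtColor(im,cv2.COLOR_BGR2HSV);m=cv2.inRange(hsv,(5,190,130),(14,255,255)); k,l,s,ce=cv2.connectedComponentsWithStats(m)
for i in range(1,k):
    if s[i,4]>300: print(s[i],ce[i],cv2.minAreaRect(np.argwhere(l==i)[:,::-1].astype(np.float32)))
# shaft overlay
c=im[165:300,255:395].copy();cv2.imwrite("pics/w2c.png",np.hstack([cv2.resize(c,None,fx=4,fy=4,interpolation=cv2.INTER_CUBIC)]))
```

```text
shaft_seat 0.93 [311.3, 230.1] 7877 [312.9 231.8  97.6 101.5] [ 0.4905 -0.3062  0.046 ]
disc_line_grip 0.96 [280.7, 57.5] 6022 [280.7  60.5  88.6 102.4] [ 0.4417 -0.0823  0.012 ]
```

View pics/w2c.png

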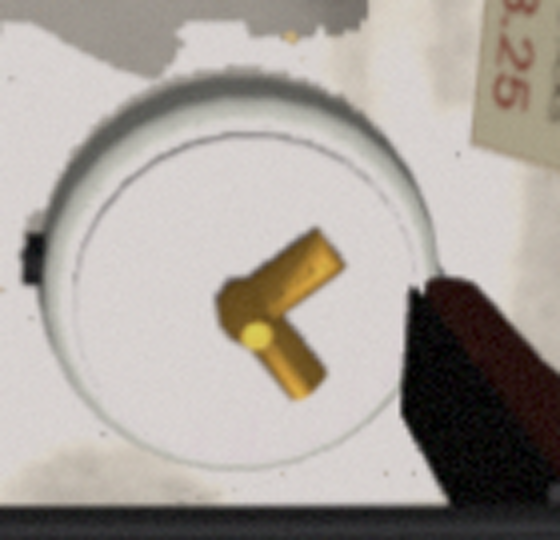

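Run:
```python
from h import *
p=snapshot("wrist");im=p["img"]
f=lambda u,v:(255+u/4,165+v/4)
print("top",ray(p,f(257,335),.076),"seat",ray(p,f(245,300),.046))
C=ray(p,f(257,335),.076)
for n,a,z in [("k1 cornerA",(317,228),.046),("k1B",(343,265),.046),("k2A",(325,375),.046),("k2B",(300,400),.046),("knob",(33,258),.023)]:
    q=ray(p,f(*a),z); d=q-C; print(n,q.round(4),np.hypot(*d[:2]).round(4),np.degrees(np.arctan2(d[1],d[0])).round(1))
b,g,r=[im[...,i].astype(int) for i in range(3)]
m=((r>150)&(r-b>100)&(g<0.6*r)).astype(np.uint8); k,l,s,ce=cv2.connectedComponentsWithStats(m)
for i in range(1,k):
    if s[i,4]>200: print(s[i],ce[i],cv2.minAreaRect(np.argwhere(l==i)[:,::-1].astype(np.float32)))
```

```text
top [ 0.49029865 -0.32549051  0.076     ] seat [ 0.49001964 -0.32478915  0.046     ]
k1 cornerA [ 0.5136 -0.2987  0.046 ] 0.0355 49.0
k1B [ 0.5232 -0.3119  0.046 ] 0.0356 22.4
k2A [ 0.5193 -0.3528  0.046 ] 0.0398 -43.2
k2B [ 0.511  -0.3624  0.046 ] 0.0423 -60.7
knob [ 0.4158 -0.3176  0.023 ] 0.0749 174.0
[266   0  34  98 364] [280.08241758  61.06043956] ((283.3594665527344, 48.45676803588867), (9.925397872924805, 101.82723999023438), 17.10272979736328)
```

```bash
python3 plan.py 0.46 -0.03 0.30 0
```

```text
pos [ 0.4377 -0.2475  0.2996] d [0.0223 0.2175 0.0004] rot total [0.005 0.001 0.003] n 5
[0.001, 0.0, 0.001] [-0.0002, 0.0435, 0.0047]
[0.001, 0.0, 0.001] [-0.0002, 0.0435, 0.0046]
[0.001, 0.0, 0.001] [-0.0001, 0.0435, 0.0046]
[0.001, 0.0, 0.001] [-0.0001, 0.0435, 0.0045]
[0.001, 0.0, 0.001] [-0.0001, 0.0435, 0.0045]
```

```bash
python3 -m inch '[{"rot":[0,0,0],"translation":[0,0.0435,0.0047],"fingers":0.0878},{"rot":[0,0,0],"translation":[0,0.0435,0.0047],"fingers":0.0878},{"rot":[0,0,0],"translation":[0,0.0435,0.0046],"fingers":0.0878},{"rot":[0,0,0],"translation":[0,0.0435,0.0045],"fingers":0.0878},{"rot":[0,0,0],"translation":[0,0.0435,0.0045],"fingers":0.0878},{"rot":[0,0,0],"translation":[0,0,0],"fingers":0.0878},{"rot":[0,0,0],"translation":[0,0,0],"fingers":0.0878}]'
python3 - <<'E'
from h import *
p=snapshot("wrist");im=p["img"];cv2.imwrite("pics/w3.png",im)
for k in ["disc_vee_grip","disc_line_grip","tray_in"]:
    for d in cut_out(p,k)[:3]: 
        m=d["pixels"];e=cv2.fitEllipse(max(cv2.findContours(m.astype(np.uint8),0,1)[0],key=len))
        print(k,round(d["score"],2),np.round(d["location"]),m.sum(),np.round(e[0]+e[1],1),ray(p,e[0],.008).round(4))
b,g,r=[im[...,i].astype(int) for i in range(3)]
m=((r>110)&(r-b>80)&(g<0.6*r)).astype(np.uint8); k,l,s,ce=cv2.connectedComponentsWithStats(m)
for i in range(1,k):
    if s[i,4]>200:
        q=cv2.minAreaRect(np.argwhere(l==i)[:,::-1].astype(np.float32)); print(s[i],ce[i],q)
        bx=cv2.boxPoints(q); bx=np.array([ray(p,c,.064) for c in bx]);print(bx.round(4).tolist(),bx.mean(0).round(4))
E
```

```text
time: 2.55
ee_pos: [0.4596, -0.0351, 0.297]
eef_rot: [0.007, 0.707, -0.01, 0.707]
contact_force: [-0.1, -0.3, -0.5]
width: 1.001
disc_vee_grip 0.94 [299.  92.] 5715 [299.6  91.7  87.4  97.1] [0.4893 0.0823 0.008 ]
disc_vee_grip 0.6 [527.  32.] 2459 [531.3  26.   58.8  67.6] [0.7997 0.1643 0.008 ]
disc_line_grip 0.76 [271. 214.] 4646 [267.2 214.   80.3  85.7] [ 0.4402 -0.0861  0.008 ]
[296  38  12 101 731] [301.69767442 100.39124487] ((301.5, 88.0), (100.0, 11.0), 90.0)
[[0.4822, 0.1334, 0.064], [0.4946, 0.1332, 0.064], [0.4939, 0.0229, 0.064], [0.4808, 0.0233, 0.064]] [0.4879 0.0782 0.064 ]
```

View pics/w3.png

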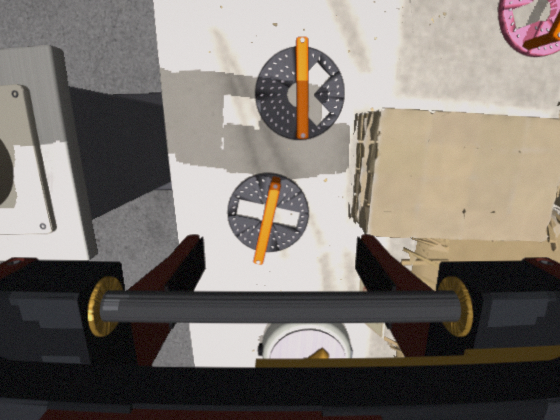

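The picture clearly shows the vee disc at (300,92), keyways towards +x, and the line disc at (268,213). The pink disc is at top right. I'm taking the vee disc first.

```bash
python3 plan.py 0.488 0.08 0.12 0 6
python3 - <<'E'
from h import *
p=snapshot("wrist")
t,b=ray(p,(276,178),.064),ray(p,(258.5,263),.064);print(t,b,(t+b)/2,np.degrees(np.arctan2(-(t-b)[0],(t-b)[1])))
a,b=ray(p,(238,207),.012),ray(p,(299,221),.012);print(a,b,(a+b)/2,np.degrees(np.arctan2(*(b-a)[1::-1])))
E
```

```text
pos [ 0.4597 -0.0359  0.2971] d [ 0.0283  0.1159 -0.1771] rot total [-0.026 -0.001  0.005] n 6
[-0.004, -0.0, 0.001] [0.0294, 0.0196, 0.0042]
[-0.004, -0.0, 0.001] [0.0294, 0.0195, 0.0043]
[-0.004, -0.0, 0.001] [0.0295, 0.0195, 0.0044]
[-0.004, -0.0, 0.001] [0.0295, 0.0194, 0.0045]
[-0.004, -0.0, 0.001] [0.0295, 0.0194, 0.0046]
[-0.004, -0.0, 0.001] [0.0295, 0.0194, 0.0046]
[ 0.45558593 -0.02523097  0.064     ] [ 0.4287804  -0.13876881  0.064     ] [ 0.44218317 -0.08199989  0.064     ] -13.283906064717293
[ 0.39851136 -0.07408232  0.012     ] [ 0.48651627 -0.09765056  0.012     ] [ 0.44251382 -0.08586644  0.012     ] -14.992344033111774
```

```bash
python3 -m inch '[{"rot":[-0.004,0,0.001],"translation":[0.0294,0.0196,0.0042],"fingers":0.0878},{"rot":[-0.004,0,0.001],"translation":[0.0294,0.0195,0.0043],"fingers":0.0878},{"rot":[-0.004,0,0.001],"translation":[0.0295,0.0195,0.0044],"fingers":0.0878},{"rot":[-0.004,0,0.001],"translation":[0.0295,0.0195,0.0045],"fingers":0.0878},{"rot":[-0.004,0,0.001],"translation":[0.0295,0.0195,0.0046],"fingers":0.0878},{"rot":[-0.004,0,0.001],"translation":[0.0295,0.0195,0.0046],"fingers":0.0878},{"rot":[0,0,0],"translation":[0,0,0],"fingers":0.0878}]'; python3 plan.py 0.488 0.08 0.063 0 3
```

```text
time: 3.5
ee_pos: [0.4944, 0.0755, 0.1162]
eef_rot: [0.006, 0.704, -0.006, 0.71]
contact_force: [-0.6, -0.1, 0.8]
width: 1.003
pos [0.4944 0.0755 0.1162] d [-0.0064  0.0045 -0.0532] rot total [-0.017  0.008  0.   ] n 3
[-0.006, 0.003, 0.0] [0.0177, 0.0015, -0.0023]
[-0.006, 0.003, 0.0] [0.0177, 0.0015, -0.0022]
[-0.006, 0.003, 0.0] [0.0177, 0.0015, -0.0022]
```

```bash
python3 -m inch '[{"rot":[-0.006,0.003,0],"translation":[0.0177,0.0015,-0.0023],"fingers":0.0878},{"rot":[-0.006,0.003,0],"translation":[0.0177,0.0015,-0.0022],"fingers":0.0878},{"rot":[-0.006,0.003,0],"translation":[0.0177,0.0015,-0.0022],"fingers":0.0878},{"rot":[0,0,0],"translation":[0,0,0],"fingers":0.0878}]' 40; python3 plan.py 0.488 0.08 0.063 0 1
```

```text
time: 3.9
ee_pos: [0.4902, 0.076, 0.0642]
eef_rot: [0.001, 0.707, -0.001, 0.707]
contact_force: [-0.5, -0.2, 0.2]
width: 1.0
pos [0.4902 0.076  0.0642] d [-0.0022  0.004  -0.0012] rot total [-0.003  0.001  0.001] n 1
[-0.003, 0.001, 0.001] [0.0012, 0.004, -0.0022]
```

```bash
python3 -m inch '[{"rot":[0,0,0],"translation":[0,0,0],"fingers":0},{"rot":[0,0,0],"translation":[0,0,0],"fingers":0},{"rot":[0,0,0],"translation":[0,0,0],"fingers":0},{"rot":[0,0,0],"translation":[0,0,0],"fingers":0},{"rot":[0,0,0],"translation":[0,0,0],"fingers":0},{"rot":[0,0,0],"translation":[0,0,0],"fingers":0},{"rot":[0,0,0],"translation":[0,0,0],"fingers":0},{"rot":[0,0,0],"translation":[0,0,0],"fingers":0}]' 40; python3 plan.py 0.488 0.08 0.17 0 3
```

```text
time: 4.7
ee_pos: [0.4936, 0.0741, 0.0695]
eef_rot: [0.002, 0.704, -0.002, 0.71]
contact_force: [-0.1, -0.5, -0.1]
width: 0.309
pos [0.4936 0.0741 0.0695] d [-0.0056  0.0059  0.1005] rot total [-0.006  0.008 -0.   ] n 3
[-0.002, 0.003, -0.0] [-0.0335, 0.0019, -0.0016]
[-0.002, 0.003, -0.0] [-0.0335, 0.002, -0.0017]
[-0.002, 0.003, -0.0] [-0.0335, 0.002, -0.0018]
```

Idle rows drift a little, so I'm correcting the height while the fingers close.

```bash
python3 -m inch '[{"rot":[-0.006,0.008,0],"translation":[0.006,0.003,-0.004],"fingers":0},{"rot":[0,0,0],"translation":[0.0005,0,0],"fingers":0},{"rot":[0,0,0],"translation":[0.0005,0,0],"fingers":0},{"rot":[0,0,0],"translation":[0.0005,0,0],"fingers":0}]' 40; python3 plan.py 0.488 0.08 0.17 0 3
```

```text
time: 5.1
ee_pos: [0.4892, 0.0774, 0.0622]
eef_rot: [-0.001, 0.707, 0.0, 0.707]
contact_force: [-3.8, -1.6, 14.9]
width: 0.154
pos [0.4892 0.0774 0.0622] d [-0.0012  0.0026  0.1078] rot total [ 0.001 -0.001  0.   ] n 3
[0.0, -0.0, 0.0] [-0.0359, 0.0008, -0.0004]
[0.0, -0.0, 0.0] [-0.0359, 0.0008, -0.0004]
[0.0, -0.0, 0.0] [-0.0359, 0.0008, -0.0004]
```

```bash
python3 -m inch '[{"rot":[0,0,0],"translation":[-0.036,0,0],"fingers":0},{"rot":[0,0,0],"translation":[-0.036,0,0],"fingers":0},{"rot":[0,0,0],"translation":[-0.036,0,0],"fingers":0}]' 40; python3 plan.py 0.490 -0.325 0.18 -7 10
python3 - <<'E'
from h import *
p=snapshot("wrist");im=p["img"];cv2.imwrite("pics/w4.png",im)
o=observe();print(o["ee_pos"],o["contact_force"],o["torque"],o["width"])
for d in cut_out(p,"disc_vee_grip")[:2]:
    m=d["pixels"];e=cv2.fitEllipse(max(cv2.findContours(m.astype(np.uint8),0,1)[0],key=len));print(d["score"],d["location"],m.sum(),e,ray(p,e[0],o["ee_pos"][2]-.055))
E
```

```text
time: 5.4
ee_pos: [0.4854, 0.0771, 0.1678]
eef_rot: [-0.001, 0.712, -0.0, 0.702]
contact_force: [0.4, -1.0, -0.2]
width: 0.155
pos [0.4854 0.0771 0.1678] d [ 0.0046 -0.4021  0.0122] rot total [ 0.124 -0.014  0.003] n 10
[0.012, -0.001, 0.0] [-0.0011, -0.0402, 0.0004]
[0.012, -0.001, 0.0] [-0.0012, -0.0402, 0.0009]
[0.012, -0.001, 0.0] [-0.0012, -0.0402, 0.0014]
[0.012, -0.001, 0.0] [-0.0012, -0.0402, 0.0019]
[0.012, -0.001, 0.0] [-0.0012, -0.0401, 0.0024]
[0.012, -0.001, 0.0] [-0.0012, -0.0401, 0.0029]
[0.012, -0.001, 0.0] [-0.0012, -0.0401, 0.0034]
[0.012, -0.001, 0.0] [-0.0012, -0.04, 0.0039]
[0.012, -0.001, 0.0] [-0.0012, -0.04, 0.0044]
[0.012, -0.001, 0.0] [-0.0012, -0.0399, 0.0049]
[0.48865866 0.07756373 0.17309296] [ 1.77355007 -0.68753481  3.29866181] [ 0.02556743 -0.16170642 -0.03198747] 0.1569626644103462
0.63 [554.2, 103.4] 199 ((557.0352783203125, 103.43020629882812), (5.104350566864014, 48.52045440673828), 0.04594481736421585) [0.6539042  0.16375228 0.11809296]
0.55 [276.8, 213.3] 16749 ((276.4626770019531, 211.9301300048828), (134.0979461669922, 175.90359497070312), 96.47756958007812) [0.4827335  0.0945243  0.11809296]
```

View pics/w4.png

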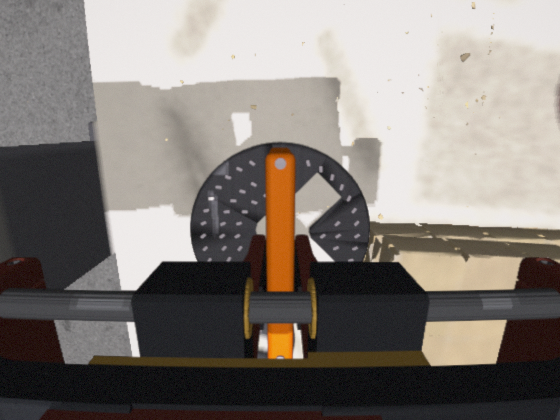

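The disc hangs level in the grip, with its V towards +x. Bar end at (280,150), disc rim top at (280,143). Now I'll measure the in-hand offset and carry it.

```bash
python3 - <<'E'
from h import *
p=snapshot("wrist");o=observe();P=o["ee_pos"];print(P)
print((ray(p,(280,143),P[2]-.051)-P)-[0,.06,0],(ray(p,(280.5,149),P[2]+.001)-P)-[0,.057,0])
E
python3 -m inch '[{"rot":[0.012,-0.014,0],"translation":[-0.001,-0.04,0.0005],"fingers":0},{"rot":[0.012,0,0],"translation":[-0.001,-0.04,0.0009],"fingers":0},{"rot":[0.012,0,0],"translation":[-0.001,-0.04,0.0014],"fingers":0},{"rot":[0.012,0,0],"translation":[-0.001,-0.04,0.0019],"fingers":0},{"rot":[0.012,0,0],"translation":[-0.001,-0.04,0.0024],"fingers":0}]'
python3 plan.py 0.490 -0.325 0.18 -7 5
```

```text
[0.48768789 0.07739345 0.1690616 ]
[ 0.00121788  0.00085362 -0.051     ] [0.00153315 0.00317013 0.001     ]
time: 6.05
ee_pos: [0.4871, -0.1239, 0.1675]
eef_rot: [0.018, 0.707, -0.018, 0.706]
contact_force: [0.7, 0.1, 0.0]
width: 0.156
pos [ 0.4871 -0.1239  0.1675] d [ 0.0029 -0.2011  0.0125] rot total [ 0.072 -0.001 -0.001] n 5
[0.014, -0.0, -0.0] [-0.0025, -0.0401, 0.0026]
[0.014, -0.0, -0.0] [-0.0025, -0.0401, 0.0032]
[0.014, -0.0, -0.0] [-0.0025, -0.04, 0.0038]
[0.014, -0.0, -0.0] [-0.0025, -0.04, 0.0043]
[0.014, -0.0, -0.0] [-0.0025, -0.0399, 0.0049]
```

```bash
python3 -m inch '[{"rot":[0.014,0,0],"translation":[-0.002,-0.0402,0.0026],"fingers":0},{"rot":[0.014,0,0],"translation":[-0.002,-0.0402,0.0032],"fingers":0},{"rot":[0.014,0,0],"translation":[-0.001,-0.0402,0.0038],"fingers":0},{"rot":[0.014,0,0],"translation":[-0.001,-0.0402,0.0043],"fingers":0},{"rot":[0.014,0,0],"translation":[0,-0.0402,0.0045],"fingers":0},{"rot":[0,0,0],"translation":[0,0,0],"fingers":0}]'
python3 plan.py 0.489 -0.327 0.14 -7 2
python3 - <<'E'
from h import *
p=snapshot("side");cv2.imwrite("pics/s5.png",p["img"]);o=observe();P=o["ee_pos"]
q=snapshot("scene");c=q["img"][120:200,320:420];d=p["img"][130:210,270:370]
cv2.imwrite("pics/s5c.png",cv2.resize(np.hstack([c,d]),None,fx=4,fy=4,interpolation=cv2.INTER_CUBIC))
E
```

```text
time: 6.65
ee_pos: [0.4829, -0.3358, 0.1608]
eef_rot: [0.047, 0.711, -0.043, 0.7]
contact_force: [-0.0, 0.5, -1.3]
width: 0.155
pos [ 0.4829 -0.3358  0.1608] d [ 0.0061  0.0088 -0.0208] rot total [-0.005 -0.016 -0.006] n 2
[-0.003, -0.008, -0.003] [0.0104, 0.0047, 0.0027]
[-0.003, -0.008, -0.003] [0.0104, 0.0047, 0.0026]
```

View pics/s5c.png

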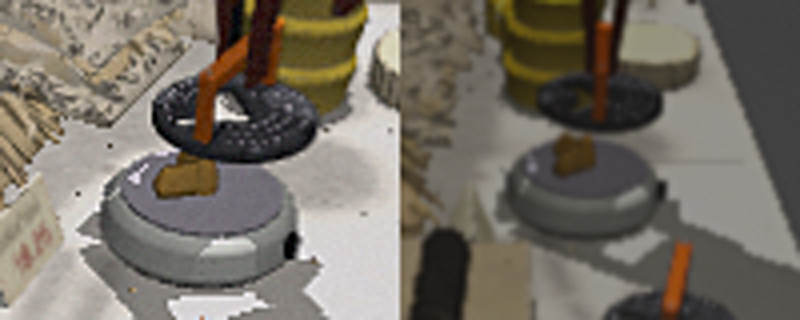

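Run:
```python
from h import *
o=observe();P=o["ee_pos"];print(P)
for n,t in [("side",(313.7,164.5)),("scene",(369.2,158.7))]:
    p=snapshot(n);print(n,proj(p,(.49,-.325,.076)),ray(p,t,.076), "disc top exp",proj(p,P+[.001,.002,-.051]))
```

```text
[ 0.48204915 -0.33169231  0.16039352]
side [[317.02256516 163.08681319]] [ 0.50377756 -0.31282254  0.076     ] disc top exp [[319.27566031 154.53709136]]
scene [[373.19696442 157.13304552]] [ 0.49730076 -0.31090282  0.076     ] disc top exp [[377.26742489 147.08684049]]
```

Run:
```python
from h import *
for n,f,(u,v) in [("scene","scene0",(384,174)),("side","side0",(325,180)),("wrist","w2",(300,225))]:
    im=cv2.imread(f"pics/{f}.png"); 
    c=im[v,u].astype(int);print(n,c)
    m=np.zeros((422,562),np.uint8);cv2.floodFill(im,m,(u,v),0,(3,)*3,(3,)*3,4|cv2.FLOODFILL_MASK_ONLY)
    h=cv2.convexHull(np.argwhere(m[1:-1,1:-1])[:,::-1].astype(np.float32));e=cv2.fitEllipse(h);print(m.sum(),np.round(e[0]+e[1],1))
    if n!="wrist": p=snapshot(n);print(ray(p,e[0],.046),"exp seat px",proj(p,(.49,-.325,.046)))
A=cv2.resize(cv2.imread("pics/scene0.png")[150:195,340:400],None,fx=6.6,fy=6.6,interpolation=cv2.INTER_CUBIC)
B=cv2.resize(cv2.imread("pics/side0.png")[150:195,288:348],None,fx=6.6,fy=6.6,interpolation=cv2.INTER_CUBIC)
cv2.imwrite("pics/c6.png",np.hstack([A,B]))
```

```text
scene [199 182 190]Traceback (most recent call last):
  File "<stdin>", line 6, in <module>
cv2.error: OpenCV(4.12.0) /io/opencv/modules/imgproc/src/shapedescr.cpp:361: error: (-201:Incorrect size of input array) There should be at least 5 points to fit the ellipse in function 'fitEllipseNoDirect'
```

Run:
```python
from h import *
pc={n:snapshot(n) for n in ("scene","side")}
A=cv2.resize(cv2.imread("pics/scene0.png")[150:195,340:400],None,fx=6.6,fy=6.6,interpolation=cv2.INTER_CUBIC)
B=cv2.resize(cv2.imread("pics/side0.png")[150:195,288:348],None,fx=6.6,fy=6.6,interpolation=cv2.INTER_CUBIC)
# overlay predicted seat circle r=.06 & top
a=np.linspace(0,6.28,60);
for I,n,o in [(A,"scene",(340,150)),(B,"side",(288,150))]:
    for q in proj(pc[n],np.c_[.49+.075*np.cos(a),-.325+.075*np.sin(a),0*a]): cv2.circle(I,tuple(int(x) for x in ((q-o+.5)*6.6)),1,(0,0,255),-1)
    for z in (.046,.076): q=proj(pc[n],(.49,-.325,z))[0]; cv2.circle(I,tuple(int(x) for x in ((q-o+.5)*6.6)),3,(255,0,0),-1)
cv2.imwrite("pics/c6.png",np.hstack([A,B]))
```

```text
(no output)
```

View pics/c6.png

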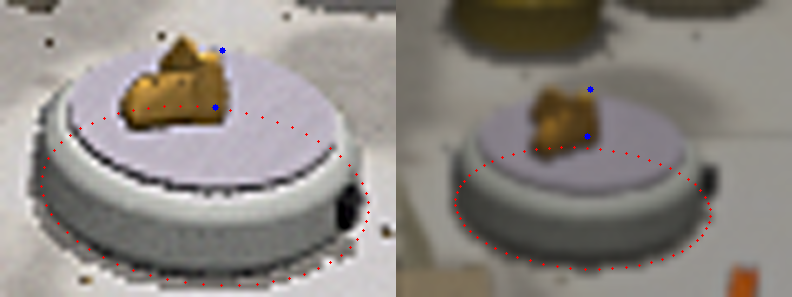

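The overlay shows the drive base fitting within about 2 px, shifted slightly towards +x. The w2 picture was also taken while the arm was still settling a few mm. I'll use an axis of about (0.493, -0.323).

```bash
python3 plan.py 0.492 -0.325 0.145 -7 2
```

```text
pos [ 0.4832 -0.3302  0.1622] d [ 0.0088  0.0052 -0.0172] rot total [ 0.    -0.017 -0.007] n 2
[0.0, -0.008, -0.004] [0.0085, 0.0031, 0.0042]
[0.0, -0.008, -0.004] [0.0086, 0.0031, 0.0041]
```

```bash
python3 -m inch '[{"rot":[0,-0.008,-0.004],"translation":[0.0085,0.0031,0.0042],"fingers":0},{"rot":[0,-0.008,-0.004],"translation":[0.0085,0.0031,0.0042],"fingers":0},{"rot":[0,0,0],"translation":[0,0,0],"fingers":0}]'
python3 plan.py 0.492 -0.325 0.130 -7 2
```

```text
time: 7.25
ee_pos: [0.4935, -0.3219, 0.144]
eef_rot: [0.041, 0.705, -0.042, 0.706]
contact_force: [-0.4, 0.5, -2.3]
width: 0.157
pos [ 0.4935 -0.3219  0.144 ] d [-0.0015 -0.0031 -0.014 ] rot total [0.004 0.001 0.001] n 2
[0.002, 0.001, 0.001] [0.007, -0.0016, -0.0005]
[0.002, 0.001, 0.001] [0.007, -0.0016, -0.0005]
```

```bash
python3 -m inch '[{"rot":[0.002,0,0],"translation":[0.007,-0.0016,-0.0005],"fingers":0},{"rot":[0.002,0,0],"translation":[0.007,-0.0016,-0.0005],"fingers":0}]'
python3 plan.py 0.492 -0.325 0.110 -7 3
```

```text
time: 7.45
ee_pos: [0.4928, -0.3243, 0.1296]
eef_rot: [0.042, 0.705, -0.043, 0.707]
contact_force: [-0.1, -0.3, -0.8]
width: 0.156
pos [ 0.4928 -0.3243  0.1296] d [-0.0008 -0.0007 -0.0196] rot total [0.001 0.002 0.002] n 3
[0.0, 0.001, 0.001] [0.0065, -0.0003, -0.0003]
[0.0, 0.001, 0.001] [0.0065, -0.0003, -0.0003]
[0.0, 0.001, 0.001] [0.0065, -0.0003, -0.0003]
```

```bash
python3 -m inch '[{"rot":[0,0,0],"translation":[0.0065,-0.0003,-0.0003],"fingers":0},{"rot":[0,0,0],"translation":[0.0065,-0.0003,-0.0003],"fingers":0}]'
python3 plan.py 0.492 -0.325 0.110 -7 1
```

```text
time: 7.65
ee_pos: [0.4921, -0.3251, 0.1153]
eef_rot: [0.042, 0.705, -0.044, 0.707]
contact_force: [1.7, 2.1, 4.0]
width: 0.158
pos [ 0.4921 -0.3251  0.1153] d [-0.0001  0.0001 -0.0053] rot total [0.001 0.002 0.002] n 1
[0.001, 0.002, 0.002] [0.0053, 0.0001, -0.0001]
```

```bash
python3 -m inch '[{"rot":[0,0,0],"translation":[0.0055,0,0],"fingers":0},{"rot":[0,0,0],"translation":[0.003,0,0],"fingers":0}]'
python3 plan.py 0.492 -0.325 0.108 -7 1
```

```text
time: 7.85
ee_pos: [0.4938, -0.3251, 0.1081]
eef_rot: [0.043, 0.704, -0.044, 0.708]
contact_force: [-11.5, 10.7, 47.8]
width: 0.155
pos [ 0.4938 -0.3251  0.1081] d [-0.0018  0.0001 -0.0001] rot total [-0.     0.005  0.001] n 1
[-0.0, 0.005, 0.001] [0.0001, -0.0001, -0.0018]
```

Now at the seat height with firm contact. Releasing.

```bash
python3 -m inch '[{"rot":[0,0.005,0],"translation":[-0.001,0,-0.001],"fingers":0.06},{"rot":[0,0,0],"translation":[0,0,0],"fingers":0.06},{"rot":[0,0,0],"translation":[0,0,0],"fingers":0.06},{"rot":[0,0,0],"translation":[0,0,0],"fingers":0.06},{"rot":[0,0,0],"translation":[0,0,0],"fingers":0.06},{"rot":[0,0,0],"translation":[0,0,0],"fingers":0.06}]'
python3 plan.py 0.492 -0.325 0.21 -7 3
```

```text
time: 8.45
ee_pos: [0.4927, -0.3258, 0.1086]
eef_rot: [0.043, 0.706, -0.044, 0.706]
contact_force: [-0.2, 0.8, 0.1]
width: 0.661
pos [ 0.4927 -0.3258  0.1086] d [-0.0007  0.0008  0.1014] rot total [-0.001  0.     0.002] n 3
[-0.0, 0.0, 0.001] [-0.0338, 0.0002, -0.0002]
[-0.0, 0.0, 0.001] [-0.0338, 0.0002, -0.0002]
[-0.0, 0.0, 0.001] [-0.0338, 0.0002, -0.0002]
```

Up, then towards the line disc (0.442, -0.084, yaw -14°). On the way I look at the seated disc.

```bash
python3 -m inch '[{"rot":[0,0,0],"translation":[-0.034,0,0],"fingers":0.0878},{"rot":[0,0,0],"translation":[-0.034,0,0],"fingers":0.0878},{"rot":[0,0,0],"translation":[-0.034,0,0],"fingers":0.0878},{"rot":[0,0,0],"translation":[-0.034,0,0],"fingers":0.0878},{"rot":[0,0,0],"translation":[-0.02,0,0],"fingers":0.0878}]'
python3 plan.py 0.442 -0.22 0.26 -14 3
```

```text
time: 8.95
ee_pos: [0.4903, -0.3242, 0.265]
eef_rot: [0.045, 0.709, -0.042, 0.703]
contact_force: [-0.2, 0.1, -1.0]
width: 1.0
pos [ 0.4903 -0.3242  0.265 ] d [-0.0483  0.1042 -0.005 ] rot total [ 0.121 -0.009 -0.003] n 3
[0.04, -0.003, -0.001] [0.002, 0.0325, -0.0202]
[0.04, -0.003, -0.001] [0.0019, 0.0316, -0.0215]
[0.04, -0.003, -0.001] [0.0018, 0.0308, -0.0228]
```

```bash
python3 -m inch '[{"rot":[0.04,-0.009,-0.003],"translation":[0.002,0.0325,-0.0202],"fingers":0.0878},{"rot":[0.04,0,0],"translation":[0.002,0.0316,-0.0215],"fingers":0.0878},{"rot":[0.04,0,0],"translation":[0.002,0.0308,-0.0228],"fingers":0.0878},{"rot":[0,0,0],"translation":[0,0,0],"fingers":0.0878},{"rot":[0,0,0],"translation":[0,0,0],"fingers":0.0878}]'
python3 - <<'E'
from h import *
p=snapshot("wrist");im=p["img"];cv2.imwrite("pics/w7.png",im);P=observe()["ee_pos"];print(P)
a=np.linspace(0,6.28,80)
J=im.copy()
for q in proj(p,np.c_[.442+.06*np.cos(a),-.084+.06*np.sin(a),0*a+.012]): cv2.circle(J,tuple(int(x) for x in q),1,(0,0,255),-1)
t=np.radians(-14);b=np.array([-np.sin(t),np.cos(t)])*.057
for s in (-1,1): cv2.circle(J,tuple(int(x) for x in proj(p,(.442+s*b[0],-.084+s*b[1],.064))[0]),3,(255,0,0),-1)
for q in proj(p,np.c_[.493+.06*np.cos(a),-.323+.06*np.sin(a),0*a+.058]): cv2.circle(J,tuple(int(x) for x in q),1,(0,0,255),-1)
S=snapshot("scene")["img"][130:200,330:410]
J[:280,0:0]=0; cv2.imwrite("pics/w7o.png",J); cv2.imwrite("pics/s7.png",np.hstack([J,cv2.resize(S,(240,210),interpolation=cv2.INTER_CUBIC).repeat(2,0)]))
E
```

```text
time: 9.45
ee_pos: [0.4425, -0.2188, 0.2632]
eef_rot: [0.086, 0.698, -0.089, 0.705]
contact_force: [1.0, -1.0, 0.2]
width: 1.001
[ 0.44232089 -0.21894474  0.26301517]
```

View pics/s7.png

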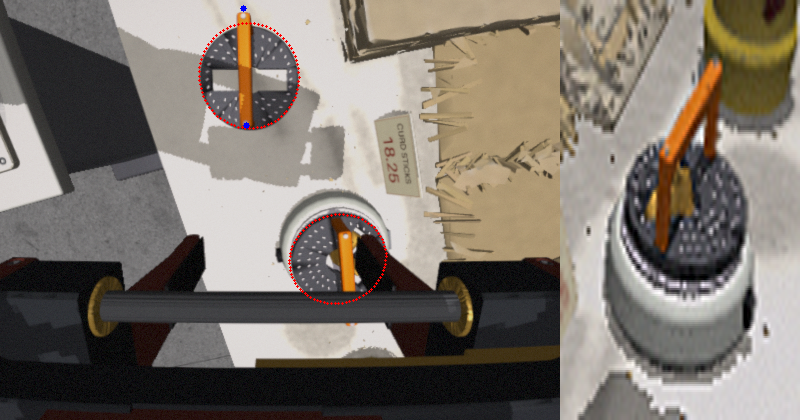

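The vee disc sits home with its brass keys through the keyways. The line disc is 2 mm from the predicted circle. Now grasping the line disc.

```bash
python3 plan.py 0.443 -0.086 0.12 -14 5
```

```text
pos [ 0.4427 -0.2195  0.263 ] d [ 0.0003  0.1335 -0.143 ] rot total [-0.005  0.009  0.003] n 5
[-0.001, 0.002, 0.001] [0.0284, 0.026, -0.0068]
[-0.001, 0.002, 0.001] [0.0285, 0.026, -0.0067]
[-0.001, 0.002, 0.001] [0.0285, 0.0259, -0.0066]
[-0.001, 0.002, 0.001] [0.0285, 0.0259, -0.0066]
[-0.001, 0.002, 0.001] [0.0286, 0.0259, -0.0065]
```

```bash
python3 -m inch '[{"rot":[-0.001,0.009,0.003],"translation":[0.0284,0.026,-0.0068],"fingers":0.0878},{"rot":[0,0,0],"translation":[0.0285,0.026,-0.0067],"fingers":0.0878},{"rot":[0,0,0],"translation":[0.0285,0.026,-0.0066],"fingers":0.0878},{"rot":[0,0,0],"translation":[0.0285,0.026,-0.0066],"fingers":0.0878},{"rot":[0,0,0],"translation":[0.0285,0.026,-0.0065],"fingers":0.0878},{"rot":[0,0,0],"translation":[0,0,0],"fingers":0.0878}]'; python3 plan.py 0.443 -0.086 0.063 -14 3
```

```text
time: 10.15
ee_pos: [0.4509, -0.0894, 0.1166]
eef_rot: [0.088, 0.698, -0.091, 0.705]
contact_force: [-0.5, 0.3, 0.4]
width: 0.999
pos [ 0.4509 -0.0894  0.1166] d [-0.0079  0.0034 -0.0536] rot total [-0.011  0.01   0.003] n 3
[-0.004, 0.003, 0.001] [0.0178, 0.0005, -0.003]
[-0.004, 0.003, 0.001] [0.0178, 0.0005, -0.0029]
[-0.004, 0.003, 0.001] [0.0178, 0.0005, -0.0029]
```

```bash
python3 -m inch '[{"rot":[-0.004,0.003,0.001],"translation":[0.0178,0.0005,-0.003],"fingers":0.0878},{"rot":[-0.004,0.003,0.001],"translation":[0.0178,0.0005,-0.003],"fingers":0.06},{"rot":[-0.004,0.003,0.001],"translation":[0.0178,0.0005,-0.003],"fingers":0.03},{"rot":[0,0,0],"translation":[0,0,0],"fingers":0},{"rot":[0,0,0],"translation":[0,0,0],"fingers":0}]' 40; python3 plan.py 0.443 -0.086 0.063 -14 1
```

```text
time: 10.65
ee_pos: [0.4496, -0.0913, 0.0632]
eef_rot: [0.085, 0.7, -0.086, 0.704]
contact_force: [0.0, -0.4, 0.1]
width: 0.675
pos [ 0.4496 -0.0913  0.0632] d [-0.0066  0.0053 -0.0002] rot total [0.002 0.007 0.001] n 1
[0.002, 0.007, 0.001] [0.0001, 0.0035, -0.0077]
```

```bash
python3 -m inch '[{"rot":[0,0.005,0],"translation":[0,0.0035,-0.006],"fingers":0},{"rot":[0,0,0],"translation":[0,0,0],"fingers":0},{"rot":[0,0,0],"translation":[0,0,0],"fingers":0},{"rot":[0,0,0],"translation":[0,0,0],"fingers":0},{"rot":[0,0,0],"translation":[0,0,0],"fingers":0},{"rot":[0,0,0],"translation":[0.0005,0,0],"fingers":0},{"rot":[0,0,0],"translation":[0.0005,0,0],"fingers":0}]' 40; python3 plan.py 0.443 -0.086 0.17 -14 3
```

```text
time: 11.35
ee_pos: [0.4462, -0.0875, 0.0659]
eef_rot: [0.085, 0.7, -0.086, 0.704]
contact_force: [-3.9, 0.1, 14.4]
width: 0.153
pos [ 0.4462 -0.0875  0.0659] d [-0.0032  0.0015  0.1041] rot total [0.001 0.006 0.001] n 3
[0.0, 0.002, 0.0] [-0.0347, 0.0002, -0.0009]
[0.0, 0.002, 0.0] [-0.0347, 0.0002, -0.001]
[0.0, 0.002, 0.0] [-0.0347, 0.0002, -0.0011]
```

```bash
python3 -m inch '[{"rot":[0,0.005,0],"translation":[-0.036,0,0],"fingers":0},{"rot":[0,0,0],"translation":[-0.036,0,0],"fingers":0},{"rot":[0,0,0],"translation":[-0.036,0,0],"fingers":0},{"rot":[0,0,0],"translation":[-0.02,0,0],"fingers":0}]' 40; python3 plan.py 0.480 0.25 0.20 0 8
```

```text
time: 11.75
ee_pos: [0.4439, -0.0867, 0.1941]
eef_rot: [0.086, 0.705, -0.086, 0.699]
contact_force: [0.5, 0.0, -1.7]
width: 0.156
pos [ 0.4439 -0.0867  0.1941] d [0.0361 0.3367 0.0059] rot total [-0.243 -0.008  0.   ] n 8
[-0.03, -0.001, 0.0] [-0.0007, 0.0419, -0.0058]
[-0.03, -0.001, 0.0] [-0.0007, 0.0421, -0.0045]
[-0.03, -0.001, 0.0] [-0.0007, 0.0422, -0.0032]
[-0.03, -0.001, 0.0] [-0.0007, 0.0423, -0.0019]
[-0.03, -0.001, 0.0] [-0.0007, 0.0423, -0.0006]
[-0.03, -0.001, 0.0] [-0.0007, 0.0423, 0.0007]
[-0.03, -0.001, 0.0] [-0.0007, 0.0423, 0.0019]
[-0.03, -0.001, 0.0] [-0.0007, 0.0422, 0.0032]
```

```bash
python3 -m inch '[{"rot":[-0.03,-0.006,0],"translation":[-0.001,0.042,-0.0058],"fingers":0},{"rot":[-0.03,0,0],"translation":[-0.001,0.042,-0.0045],"fingers":0},{"rot":[-0.03,0,0],"translation":[-0.001,0.042,-0.0032],"fingers":0},{"rot":[-0.03,0,0],"translation":[-0.001,0.042,-0.0019],"fingers":0},{"rot":[-0.03,0,0],"translation":[-0.001,0.042,-0.0006],"fingers":0},{"rot":[-0.03,0,0],"translation":[-0.001,0.042,0.0007],"fingers":0},{"rot":[-0.03,0,0],"translation":[-0.001,0.042,0.0019],"fingers":0},{"rot":[-0.03,0,0],"translation":[-0.001,0.042,0.0032],"fingers":0}]'
python3 -m inch '[{"rot":[0,0,0],"translation":[0,0,0],"fingers":0}]'
python3 plan.py 0.481 0.371 0.15 0 4
python3 - <<'E'
from h import *
# tray from clean first pictures: four top-outer corners
for n in ("scene","side"):
    p=snapshot(n); im=cv2.imread(f"pics/{n}0.png");hsv=cv2.cvtColor(im,cv2.COLOR_BGR2HSV)
    m=cv2.inRange(hsv,(50,120,40),(75,255,255)); k,l,s,ce=cv2.connectedComponentsWithStats(m);i=1+np.argmax(s[1:,4])
    h=cv2.convexHull(np.argwhere(l==i)[:,::-1].astype(np.float32))
    q=cv2.approxPolyDP(h,8,True)[:,0]; w=np.array([ray(p,c,.022) for c in q]);print(n,q.tolist(),w[:,:2].round(3).tolist())
    wall=np.array([ray(p,c[0],.022) for c in h])[:,:2]; print((wall.max(0)+wall.min(0))/2)
E
```

```text
time: 12.55
ee_pos: [0.4839, 0.2557, 0.2053]
eef_rot: [0.0, 0.704, -0.002, 0.71]
contact_force: [1.3, 0.4, -2.4]
width: 0.157
time: 12.65
ee_pos: [0.4847, 0.2603, 0.2054]
eef_rot: [-0.001, 0.703, 0.0, 0.711]
contact_force: [0.3, 0.5, -1.7]
width: 0.155
pos [0.4847 0.2603 0.2054] d [-0.0037  0.1107 -0.0554] rot total [0.001 0.011 0.   ] n 4
[0.0, 0.003, 0.0] [0.0138, 0.0277, -0.001]
[0.0, 0.003, 0.0] [0.0138, 0.0277, -0.001]
[0.0, 0.003, 0.0] [0.0138, 0.0277, -0.001]
[0.0, 0.003, 0.0] [0.0138, 0.0277, -0.001]
scene [[308.0, 337.0], [258.0, 406.0], [192.0, 355.0], [245.0, 301.0]] [[0.393, 0.296], [0.404, 0.464], [0.567, 0.439], [0.552, 0.279]]
[0.47830838 0.37140106]
side [[379.0, 330.0], [318.0, 329.0], [315.0, 281.0], [374.0, 289.0]] [[0.415, 0.457], [0.56, 0.451], [0.551, 0.281], [0.398, 0.314]]
[0.48363994 0.37155679]
```

```bash
python3 -m inch '[{"rot":[0,0.011,0],"translation":[0.0138,0.0275,-0.001],"fingers":0},{"rot":[0,0,0],"translation":[0.0138,0.0275,-0.001],"fingers":0},{"rot":[0,0,0],"translation":[0.0138,0.0275,-0.001],"fingers":0},{"rot":[0,0,0],"translation":[0.0138,0.0275,-0.001],"fingers":0},{"rot":[0,0,0],"translation":[0,0,0],"fingers":0}]'
python3 plan.py 0.480 0.370 0.090 0 4
python3 - <<'E'
from h import *
p=snapshot("wrist");cv2.imwrite("pics/w8.png",p["img"])
E
```

```text
time: 13.25
ee_pos: [0.4797, 0.3613, 0.146]
eef_rot: [0.002, 0.709, -0.006, 0.705]
contact_force: [1.4, -0.4, -1.9]
width: 0.157
pos [0.4797 0.3613 0.146 ] d [ 0.0003  0.0087 -0.056 ] rot total [-0.011 -0.005  0.007] n 4
[-0.003, -0.001, 0.002] [0.014, 0.0023, 0.0001]
[-0.003, -0.001, 0.002] [0.014, 0.0022, 0.0001]
[-0.003, -0.001, 0.002] [0.014, 0.0022, 0.0001]
[-0.003, -0.001, 0.002] [0.014, 0.0022, 0.0001]
```

View pics/w8.png

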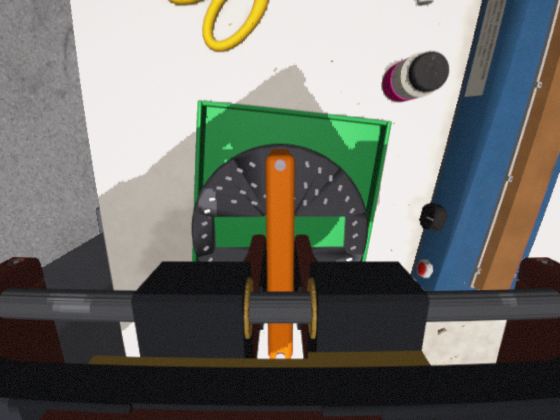

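The line disc is over the tray. The tray's far-wall corners are at (200,101) and (390,122), and the blue sealer is on the right.

Run:
```python
from h import *
p=snapshot("wrist")
a,b=ray(p,(200,101),.022),ray(p,(390,122),.022);e=(b-a)[:2];L=np.linalg.norm(e);n=np.array([e[1],-e[0]])/L
print(a,b,L,"centre",(a+b)[:2]/2+n*.082)
for uv in [(435,200),(405,400),(475,90)]: print([ray(p,uv,z)[:2].round(3).tolist() for z in (.05,.1)])
S,T=snapshot("scene"),snapshot("side")
for s,t in [((210,183),(280,190)),((195,205),(277,215)),((145,285),(268,285))]: # lever points
    def r(p,uv): return ray(p,uv,0),ray(p,uv,.3)
    A,B=r(S,s);C,Dd=r(T,t);u,v=B-A,Dd-C;k=np.linalg.lstsq(np.c_[u,-v],C-A,rcond=None)[0];print("lever",(A+k[0]*u).round(3),(C+k[1]*v).round(3))
```

```text
[0.41450989 0.45227282 0.022     ] [0.57291863 0.43381394 0.022     ] 0.15948059174723672 centre [0.48422327 0.36159449]
[[0.604, 0.373], [0.578, 0.385]]
[[0.602, 0.168], [0.576, 0.224]]
[[0.626, 0.457], [0.595, 0.451]]
lever [0.646 0.229 0.265] [0.648 0.226 0.271]
lever [0.658 0.268 0.233] [0.656 0.271 0.228]
lever [0.68  0.414 0.133] [0.678 0.416 0.131]
```

```bash
python3 -m inch '[{"rot":[-0.003,-0.001,0.002],"translation":[0.015,0.0012,0.0006],"fingers":0},{"rot":[-0.003,-0.001,0.002],"translation":[0.015,0.001,0.0006],"fingers":0},{"rot":[0,0,0],"translation":[0.015,0.001,0.0006],"fingers":0},{"rot":[0,0,0],"translation":[0.015,0.001,0],"fingers":0}]'
python3 plan.py 0.482 0.366 0.071 0 2
```

```text
time: 13.85
ee_pos: [0.4853, 0.361, 0.0882]
eef_rot: [0.004, 0.706, -0.003, 0.709]
contact_force: [-0.2, 0.2, -2.4]
width: 0.151
pos [0.4853 0.361  0.0882] d [-0.0033  0.005  -0.0172] rot total [-0.011  0.004 -0.002] n 2
[-0.005, 0.002, -0.001] [0.0086, 0.0024, -0.0017]
[-0.005, 0.002, -0.001] [0.0086, 0.0025, -0.0017]
```

```bash
python3 -m inch '[{"rot":[-0.005,0.002,-0.001],"translation":[0.0086,0.0025,-0.0017],"fingers":0},{"rot":[-0.005,0.002,-0.001],"translation":[0.0086,0.0025,-0.0017],"fingers":0},{"rot":[0,0,0],"translation":[0.001,0,0],"fingers":0}]'
python3 plan.py 0.482 0.366 0.07 0 1
```

```text
time: 14.15
ee_pos: [0.4815, 0.3654, 0.0684]
eef_rot: [-0.001, 0.708, -0.001, 0.706]
contact_force: [-6.3, -4.2, 20.7]
width: 0.155
pos [0.4815 0.3654 0.0684] d [0.0005 0.0006 0.0016] rot total [-0.    -0.002  0.002] n 1
[-0.0, -0.002, 0.002] [-0.0016, 0.0006, 0.0005]
```

On the tray floor. Releasing and rising.

```bash
python3 -m inch '[{"rot":[0,0,0],"translation":[-0.001,0,0],"fingers":0.06},{"rot":[0,0,0],"translation":[0,0,0],"fingers":0.06},{"rot":[0,0,0],"translation":[0,0,0],"fingers":0.06},{"rot":[0,0,0],"translation":[0,0,0],"fingers":0.06},{"rot":[0,0,0],"translation":[0,0,0],"fingers":0.06},{"rot":[0,0,0],"translation":[0,0,0],"fingers":0.06}]'
python3 plan.py 0.482 0.366 0.2 0 4
```

```text
time: 14.75
ee_pos: [0.482, 0.367, 0.0695]
eef_rot: [-0.001, 0.707, 0.0, 0.707]
contact_force: [-0.0, -0.2, 0.3]
width: 0.658
pos [0.482  0.367  0.0695] d [-0.     -0.001   0.1305] rot total [ 0.001 -0.     0.001] n 4
[0.0, -0.0, 0.0] [-0.0326, -0.0003, -0.0]
[0.0, -0.0, 0.0] [-0.0326, -0.0003, -0.0]
[0.0, -0.0, 0.0] [-0.0326, -0.0003, -0.0]
[0.0, -0.0, 0.0] [-0.0326, -0.0002, -0.0]
```

```bash
python3 -m inch '[{"rot":[0,0,0],"translation":[-0.033,0,0],"fingers":0.06},{"rot":[0,0,0],"translation":[-0.033,0,0],"fingers":0.06},{"rot":[0,0,0],"translation":[-0.033,0,0],"fingers":0.06},{"rot":[0,0,0],"translation":[-0.033,-0.01,-0.01],"fingers":0.06},{"rot":[0,0,0],"translation":[-0.02,-0.03,-0.02],"fingers":0.06},{"rot":[0,0,0],"translation":[-0.01,-0.03,-0.02],"fingers":0.06},{"rot":[0,0,0],"translation":[0,0,0],"fingers":0.06}]'
python3 - <<'E'
from h import *
I=[]
a=np.linspace(0,6.28,60)
for n in ("scene","side"):
    p=snapshot(n);im=p["img"]
    for (u,v),c in [(((340,130),(300,130)),0),(((185,280),(300,260)),1)]:
        o=(u if n=="scene" else v); C=cv2.resize(im[o[1]:o[1]+75,o[0]:o[0]+100] if c==0 else im[o[1]:o[1]+110,o[0]:o[0]+147],(400,300),interpolation=cv2.INTER_CUBIC); I.append(C)
cv2.imwrite("pics/f.png",np.vstack([np.hstack(I[:2]),np.hstack(I[2:])]))
p=snapshot("wrist")
for k,z in [("disc_line_grip",.012)]:
    for d in cut_out(p,k)[:2]: 
        e=cv2.fitEllipse(max(cv2.findContours(d["pixels"].astype(np.uint8),0,1)[0],key=len));print(d["score"],np.round(e[0]+e[1]),ray(p,e[0],z))
for n in ("scene","side"):
    p=snapshot(n)
    for d in cut_out(p,"disc_vee_grip")[:3]: print(n,round(d["score"],2),np.round(d["location"]),ray(p,d["location"],.062).round(3))
E
```

```text
time: 15.45
ee_pos: [0.4304, 0.2952, 0.2363]
eef_rot: [-0.002, 0.708, -0.0, 0.706]
contact_force: [0.3, 0.1, -0.2]
width: 0.684
0.71 [322. 129. 101. 109.] [0.48200246 0.3673749  0.012     ]
scene 0.75 [188. 242.] [0.747 0.22  0.062]
side 0.94 [317. 166.] [ 0.488 -0.327  0.062]
side 0.73 [222. 262.] [0.802 0.247 0.062]
```

View pics/f.png

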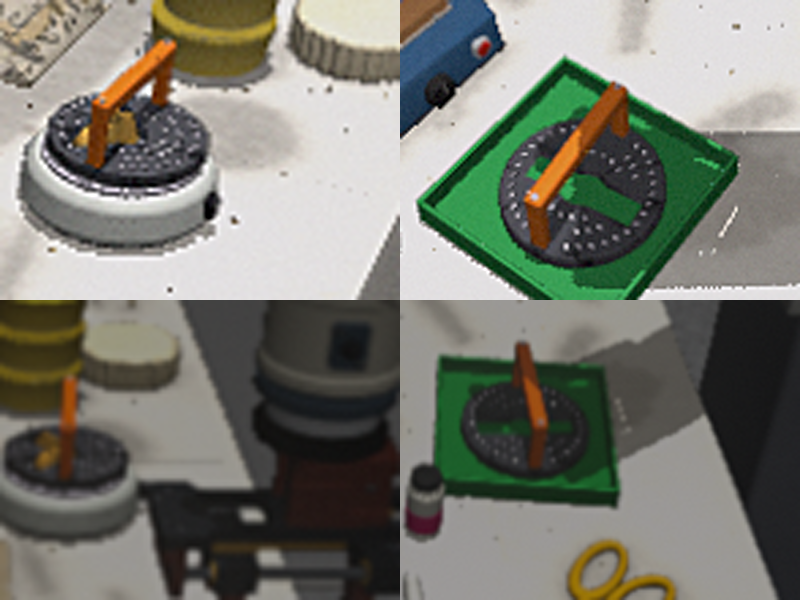

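Both discs lie flat where they belong, with the V disc on the shaft and its keys showing through, and the line disc centred in the tray. The gripper is clear of everything, so I'm handing in.

```bash
python3 -c "
from rig import *
print(sign_off())"
```

```text
the job is handed in; nothing more can be done
None
```

The V-keyed disc is seated on the brass shaft and the in-line disc lies flat in the green tray. I handed the job in just after 15.5 s on the robot clock. The pink look-alike was left alone, and `sign_off()` gave no verdict.

**V disc:** It went down to the expected seat height with about 48 N of wrist force at contact. The final pictures show it flat, with the brass keys through its keyways.

**In-line disc:** The last wrist-camera measurement puts it at about (0.482, 0.367). That is within about 6 mm of the tray centre, which my estimates place between (0.480, 0.370) and (0.484, 0.362).

**Gripper:** It was open and well clear of everything, about 0.24 m up, at hand-in.

**Checks that disagreed:**
- My first wrist-camera fix on the shaft used a picture taken while the arm was still settling. It was a few mm off the fixed cameras, so I used a compromise of (0.493, -0.323), and the disc went on there.
- In the last pictures the network did not find the V disc from the scene camera and reported only the pink one. The side camera did find it, at about (0.488, -0.327).

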